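# Lay the wooden spoons on the utensil rest

### The arm

A 6-joint arm with a two-finger parallel gripper is mounted at the origin on a cart in front of the work surface, level with it; the furniture and walls round the work are solid. World frame = base frame: x ahead of the robot, y to its left, z up, the work surface at z = 0. Lengths are in mm, angles in rad, forces in N, time in s.
With the tool pointing down it reaches from about 275 to 725 mm from the base axis. Payload 15.9 kg.
Tool frame: the origin (TCP) lies between the finger pads; the fingertips stand arm.tip_reach ahead of it and the grasp point (between the pads) lies 5 mm behind it (arm.tip_reach is the distance from the TCP to the fingertips, in mm); z points along the fingers, y is the line along which they close (so a half turn about z gives the same grasp; the last joint's range is limited). The gripper opens to 85 mm and grips with 20 to 120 N. Pads are 22 mm wide; open, the fingers measure 114 mm over their backs; the gripper's body (76 mm by 85 mm) begins 54 mm behind the grasp point. The pads swing forward as they close: fully open they stand 13 mm farther back than shut.
Start: joints at [1.312, 0.213, -0.034, 1.323, 0, 1.571], TCP at [127.955, 483.335, 219.206] pointing down, gripper open.
Joint ranges: [-2.98, 2.98], [-0.74, 1.72], [-1.14, 1.35], [-2.1, 2.04], [-1.57, 1.44], [-3.14, 3.14]. Speed limits (rad/s): [1.89, 1.89, 2.39, 2.57, 3.14, 3.14].

### API

Orientations are given as [roll, pitch, yaw] about the fixed x, y, z axes, in that order (R = Rz(yaw) Ry(pitch) Rx(roll)).
In Python, from rig import arm, hand, solver, eyes, finish_job, telemetry gives the robot as it stands. Calls block until the motion is done:
- arm.reach(position, orientation): joint-space move of the TCP to a pose.
- arm.move_linear(position, ori=None, feed=150, force_limit=None): straight line of the TCP; ori=None keeps the orientation; feed is the mean speed in mm/s. With force_limit (N) it stops when the force on the tool has changed by that much, and returns True; else False.
- arm.movej(angles): joint-space move.
- hand.ungrasp() and hand.grab(grip_force=None): open the fingers fully, or close them until they stop; grip_force is the grip in N (None keeps the last).
- arm.sleep(seconds).
- solver.inverse_kinematics(position, orientation): joint angles nearest the present ones, or None.
- eyes.grab_frame(name): name is "scene" or "top"; returns a dict with "color" (420x560x3 uint8, blue, green, red), "depth" (420x560 float32, mm along the optical axis (not along the pixel's ray), 0 where there is no reading), "fx", "fy", "cx", "cy" (pixels), "cam_to_world" (4x4, takes a point from camera to world coordinates). Camera axes: x right, y down, z forward; pixel columns grow to the right and rows downward; lengths in mm; the calibration is good to about 2 mm. A picture is of the moment at which its call begins.
A pose or a line that the arm cannot do raises arm.MotionError and nothing moves.
- finish_job(): hands the job in; it is judged then, once.
Readings, each from a call of its own:
- telemetry.get_time(): time.
- telemetry.get_joint_pos(): joint angles.
- telemetry.get_dq(): joint speeds.
- telemetry.get_joint_efforts(): joint torques, N m.
- telemetry.get_tcp_pos(): TCP position.
- telemetry.get_ee_rot(): TCP orientation.
- telemetry.get_force(): force on the tool from outside, world axes, zero at the start.
- telemetry.get_ft_torque(): the same for the moment, N m.
- telemetry.get_grip_width(): opening from 0.0 (shut) to 1.0 (fully open).
- telemetry.get_finger_force(): force on a finger pad.
Only numpy, scipy, OpenCV 4.12 (cv2) and the standard library are available. Lean on these libraries where they do the work, as an engineer would, in place of code of your own. Each camera call takes 0.05 s, during which the arm holds its last target. There are 200 camera calls.

### The job

Lay both wooden spoons on the wooden utensil rest, one in each lane, both the same way round: flat, hollow side up, head down in the wide notch and handle in the narrow notch. One of them stands in the crock; take it out without tipping or shoving the crock. Set the spoons down rather than dropping them or letting them topple, and leave the other things on the island where they are.

Things in the scene. Friction and masses are not known exactly. Their poses are not given: they have to be found in the camera images.
- spoon_a: wooden spoon, one piece 295 long: shaft 18 wide, 10 thick, from y -49 to +147 (handle end); head 48 wide, 10 thick, y -147 to -49, slightly hollowed on +z. Origin: middle of the length, on the underside; x across, y along towards the handle end, z out of the hollow side. 50 g (+-30%), balance point y -30. Stands head down in the crock, leaning about 58 deg above level, on the rim, hollow side up.
- spoon_b: wooden spoon, one piece 295 long: shaft 18 wide, 10 thick, from y -49 to +147 (handle end); head 48 wide, 10 thick, y -147 to -49, slightly hollowed on +z. Origin: middle of the length, on the underside; x across, y along towards the handle end, z out of the hollow side. 50 g (+-30%), balance point y -30. Lies on the island, hollow side up, handle towards the robot.
- rest: Fixed wooden utensil rest, 172 (x) x 231 (y). Origin: underside. Two bars along x, 16 thick, at y -100 and +115; lanes along y at x -45 and +45. In each lane a notch 60 wide (bar y -100, for the head) and one 28 wide (bar y +115, for the shaft); notch floors z 40, bar tops z 54. A laid spoon's origin is near (+-45, 0, 40). Between the bars only three 10 high runners along y.
- crock: White round ceramic crock, 96 wide, 130 tall, wall 6, inner floor z 10, 0.9 kg, loose. Origin: centre of the underside; spoon_a leans to its +y.
- timer: Bystander: round kitchen timer, 65 wide, 58 tall. Origin: underside.
- pinch_bowl: Bystander: small brown bowl, 67 wide, 29 tall. Origin: underside.
- spice_jar: Bystander: brown jar with a cork-coloured lid, 57 wide, 89 tall. Origin: underside.
- match_box: Bystander: flat box, 64 x 110 x 19. Origin: underside.

How it is judged (in metres and radians):
At the end, for the whole second after the job is handed in: Each lane holds one spoon at rest: underside on the notch floors (within 4 mm), hollow up and level within 3 deg, along the lane within 4.5 deg, head in the wide and handle in the narrow notch (centred within 12 mm across, 22 to 34 mm along) ((((x of spoon_a in the frame of rest between -0.057 and -0.033 m and y of spoon_a in the frame of rest between -0.022 and 0.034 m and z of spoon_a in the frame of rest between 0.036 and 0.0435 m and angle between spoon_a's own z axis and vertical below 0.05 rad and angle between the y axis of spoon_a and the y axis of rest, either way round below 0.08 rad and linear speed of spoon_a below 0.02 m/s) and (x of spoon_b in the frame of rest between 0.033 and 0.057 m and y of spoon_b in the frame of rest between -0.022 and 0.034 m and z of spoon_b in the frame of rest between 0.036 and 0.0435 m and angle between spoon_b's own z axis and vertical below 0.05 rad and angle between the y axis of spoon_b and the y axis of rest, either way round below 0.08 rad and linear speed of spoon_b below 0.02 m/s)) or ((x of spoon_a in the frame of rest between 0.033 and 0.057 m and y of spoon_a in the frame of rest between -0.022 and 0.034 m and z of spoon_a in the frame of rest between 0.036 and 0.0435 m and angle between spoon_a's own z axis and vertical below 0.05 rad and angle between the y axis of spoon_a and the y axis of rest, either way round below 0.08 rad and linear speed of spoon_a below 0.02 m/s) and (x of spoon_b in the frame of rest between -0.057 and -0.033 m and y of spoon_b in the frame of rest between -0.022 and 0.034 m and z of spoon_b in the frame of rest between 0.036 and 0.0435 m and angle between spoon_b's own z axis and vertical below 0.05 rad and angle between the y axis of spoon_b and the y axis of rest, either way round below 0.08 rad and linear speed of spoon_b below 0.02 m/s)))); the robot touches nothing.
It fails at once if the crock tipped (over 15 deg) or was shoved over 30 mm (angle between crock's own z axis and vertical above 0.26 rad or distance of crock from where it was at the start of the episode above 0.03 m).
It fails at once if spoon_a was dropped or toppled: it moved faster than 0.7 m/s (a fall of 25 mm) without the fingers on it (linear speed of spoon_a above 0.7 m/s and contact force between the fingers and spoon_a below 0.05 N).
It fails at once if spoon_b was dropped or toppled: it moved faster than 0.7 m/s (a fall of 25 mm) without the fingers on it (linear speed of spoon_b above 0.7 m/s and contact force between the fingers and spoon_b below 0.05 N).
It fails at once if a bystander was moved over 25 mm (distance of any of timer, pinch_bowl, spice_jar, match_box from where it was at the start of the episode above 0.025 m).
It also fails if it takes over 58 s, if anything falls off the work surface, if the arm or the gripper's body presses on something with over 40 N, if the wrist force passes 120 N, or if a joint passes its speed limit or range.

## Working session

There is one attempt and no reset: what is moved stays moved. The work goes in short steps, each a Python script; the robot and the scene stay as the last script left them, time stands still between calls to the robot, and variables do not carry over. Pictures are saved under pics/ and viewed, at most 10 in all, crops included, and the job is handed in when it is done.

```bash
mkdir -p pics; ls; python3 - <<'E'
from rig import arm,eyes,telemetry
import cv2,numpy as np,pickle
d={}
for n in("scene","top"):
    f=eyes.grab_frame(n);d[n]=f;cv2.imwrite(f"pics/{n}0.png",f["color"])
    print(n,f["fx"],f["cx"],f["cy"],np.round(f["cam_to_world"],3).tolist())
pickle.dump(d,open("f0.pkl","wb"))
print(arm.tip_reach,telemetry.get_time(),telemetry.get_ee_rot(),telemetry.get_force())
E
```

```text
pics
scene 381.5600258395719 278.5222921742265 208.4694140627131 [[0.723, -0.286, 0.628, -130.527], [-0.69, -0.274, 0.67, -822.167], [-0.02, -0.918, -0.396, 553.328], [0.0, 0.0, 0.0, 1.0]]
top 499.5776414842478 286.74879060055514 210.9264095929654 [[0.007, -0.991, 0.133, 352.865], [-1.0, -0.006, 0.007, -93.154], [-0.006, -0.133, -0.991, 1652.076], [0.0, 0.0, 0.0, 1.0]]
14.0 0.1 [-3.14060770e+00  7.34352523e-06  2.88281933e+00] [ 1.03882536 -0.24725212 -0.80328943]
```

View pics/top0.png

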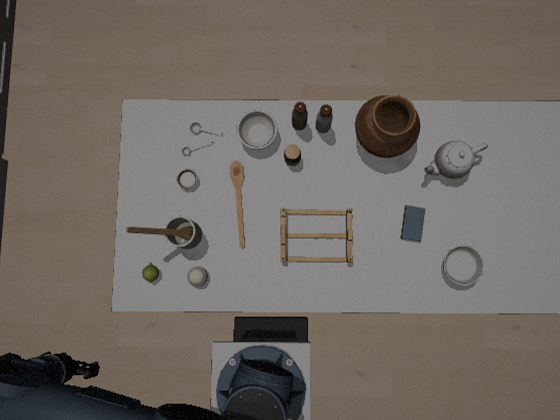

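View pics/scene0.png

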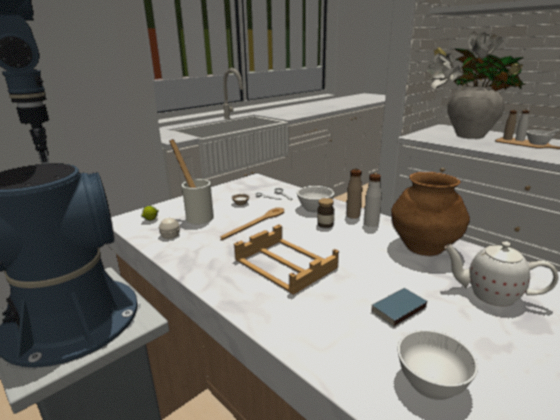

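The top view shows spoon_b at (237,165)-(242,247), the rest at (282-352, 209-264), and the crock at (183,233) with spoon_a's handle end at (128,230). In the scene view the crock is at (198,203), with spoon_a's tip at (172,143).

```bash
cat > h.py <<'E'
import numpy as np,cv2
def cloud(f):
    d=f["depth"];v,u=np.mgrid[:d.shape[0],:d.shape[1]]
    P=np.stack([(u-f["cx"])/f["fx"]*d,(v-f["cy"])/f["fy"]*d,d],-1)
    T=f["cam_to_world"];return P@T[:3,:3].T+T[:3,3]
def wood(f,lo=(5,90,60),hi=(22,255,255)):
    return cv2.inRange(cv2.cvtColor(f["color"],cv2.COLOR_BGR2HSV),lo,hi)>0
E
python3 - <<'E'
from h import *;import pickle
d=pickle.load(open("f0.pkl","rb"))
t=d["top"];s=d["scene"];P=cloud(t);m=wood(t)
np.set_printoptions(precision=0,suppress=True)
def blob(f,P,m,u0,v0,u1,v1,zl,zh):
    k=np.zeros(m.shape,bool);k[v0:v1,u0:u1]=1
    return P[k&m&(P[...,2]>zl)&(P[...,2]<zh)]
b=blob(t,P,m,222,150,252,255,-10,60);print("b n",len(b),b[:,2].mean())
b=b[:,:2];c=b.mean(0);U,S,V=np.linalg.svd(b-c);q=(b-c)@V.T;print(c,V,q.min(0),q.max(0))
r=blob(t,P,m,270,200,365,272,25,80);print("rest",len(r))
R=cv2.minAreaRect(r[:,:2].astype(np.float32));print(R,cv2.boxPoints(R))
a=blob(t,P,m,115,215,200,245,120,420)
c=a.mean(0);U,S,V=np.linalg.svd(a-c);q=(a-c)@V[0];print("a",len(a),c,np.round(V,2),c+q.min()*V[0],c+q.max()*V[0])
Ps=cloud(s);ms=wood(s)
a=blob(s,Ps,ms,160,130,205,195,110,420)
c=a.mean(0);U,S,V=np.linalg.svd(a-c);q=(a-c)@V[0];print("a scene",len(a),c,np.round(V,2),c+q.min()*V[0],c+q.max()*V[0])
# crock
k=np.zeros(m.shape,bool);k[205:262,155:215]=1
c=P[k&(abs(P[...,2]-128)<12)&~m];R=cv2.minEnclosingCircle(c[:,:2].astype(np.float32));print("crock",len(c),R)
for n,(u0,v0,u1,v1) in dict(timer=(185,262,212,290),lime=(138,260,162,285),ring=(175,165,202,192),jar=(280,140,305,170)).items():
    k=P[v0:v1,u0:u1].reshape(-1,3);k=k[k[:,2]>12];print(n,k.min(0),k.max(0))
cr=lambda f,u0,v0,u1,v1,z:cv2.resize(f["color"][v0:v1,u0:u1],None,fx=z,fy=z,interpolation=cv2.INTER_CUBIC)
A=cr(t,110,150,370,290,3);B=cr(s,130,130,350,295,3)
A=A[:300] if 0 else A
cv2.imwrite("pics/ct.png",A);cv2.imwrite("pics/cs.png",B)
E
```

```text
b n 529 9.065983378902041
[630.  81.] [[-1. -0.]
 [ 0. -1.]] [-111.  -22.] [177.  22.]
rest 457
((492.51806640625, -178.03611755371094), (228.55320739746094, 167.71559143066406), 89.61170959472656) [[ 408. -292.]
 [ 576. -293.]
 [ 577.  -64.]
 [ 409.  -63.]]
a 198 [489. 316. 193.] [[-0.  1.  1.]
 [ 1.  0. -0.]
 [ 0. -1.  1.]] [492. 271. 121.] [485. 361. 264.]
a scene 265 [489. 312. 185.] [[ 0. -1. -1.]
 [ 1. -0.  0.]
 [-0. -1.  1.]] [486. 359. 261.] [493. 269. 114.]
crock 213 ((493.6031494140625, 248.10519409179688), 49.49477767944336)
timer [328. -93.  14.] [ 389.  238. 1652.]
lime [337. -93.  19.] [ 401.  381. 1652.]
ring [353. -93.  12.] [ 711.  284. 1652.]
jar [ 353. -125.   13.] [ 782.  -72. 1652.]
```

View pics/cs.png

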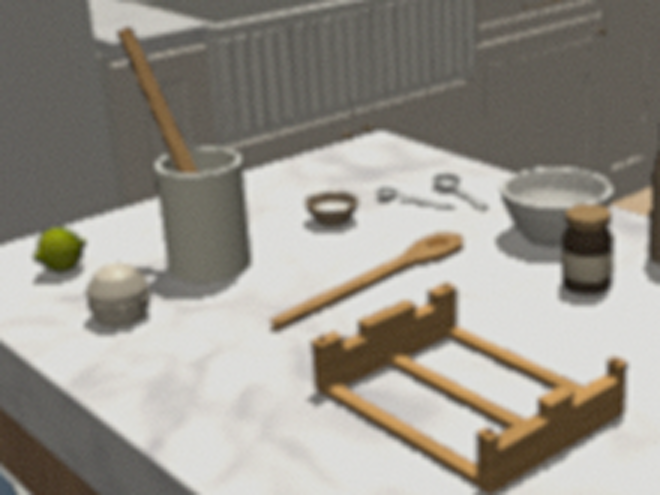

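View pics/ct.png

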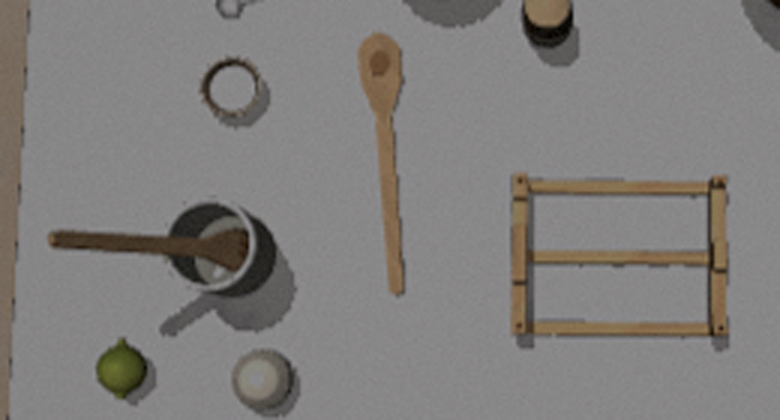

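The rest's narrow notches are on the +y side (left in the top view) and the wide ones on the -y side, so the rest frame matches the world frame with its origin near (492,-185). Both handles must therefore point to +y. Next I refine the spoon lines and check IK.

```bash
cat >> h.py <<'E'
from scipy.spatial.transform import Rotation as Ro
def line(p):
    c=p.mean(0);V=np.linalg.svd(p-c)[2][0];return c,V
def ori(y,z):
    z=np.array(z,float);z/=np.linalg.norm(z);y=np.array(y,float);y-=z*(y@z);y/=np.linalg.norm(y)
    return Ro.from_matrix(np.c_[np.cross(y,z),y,z]).as_euler("xyz")
E
python3 - <<'E'
from h import *;import pickle
from rig import solver
np.set_printoptions(precision=3,suppress=True)
d=pickle.load(open("f0.pkl","rb"));t=d["top"];P=cloud(t);m=wood(t)
k=np.zeros(m.shape,bool);k[150:255,222:252]=1
b=P[k&m&(P[...,2]>-10)&(P[...,2]<60)];print("b x",b[:,0].min(),b[:,0].max())
sh=b[b[:,0]<640][:,:2];c,V=line(sh);V=V*-np.sign(V[0]);thb=np.arctan2(V[1],V[0]);print("shaft",c,V,thb)
h=b[b[:,0]>690];print("head ymid",(h[:,1].min()+h[:,1].max())/2)
for n,u0,v0,u1,v1 in(("top",115,215,200,245),("scene",160,130,205,195)):
    f=d[n];Q=cloud(f);k=np.zeros(m.shape,bool);k[v0:v1,u0:u1]=1
    a=Q[k&wood(f)&(Q[...,2]>160)&(Q[...,2]<400)];c,V=line(a);V*=np.sign(V[2]);q=(a-c)@V
    print(n,c,V,c+V*q.max(),np.degrees(np.arcsin(V[2])))
D=np.array([-.04,.53,.85]);D/=np.linalg.norm(D);Z=-np.cross([1,0,0],D);
for s in(1,-1):
    o=ori([s,0,0],Z)
    for p in([488,303,177],[488,240,220],[488,330,290],[488,400,320]):print("a",s,p,o,solver.inverse_kinematics(p,o))
    for p in([447,-120,120],[447,-120,50]):print("aplace",solver.inverse_kinematics(p,ori([s,0,0],[0,0,-1])))
    u=np.array([-np.sin(thb),np.cos(thb),0])*s
    print("b",solver.inverse_kinematics([620,80,16],ori(u,[0,0,-1])))
    # rotating spoon -90: 
    print("bplace",solver.inverse_kinematics([537,-205,50],ori([u[1],-u[0],0],[0,0,-1])))
E
```

```text
b x 452.7929539424881 739.4409646557397
shaft [548.616  73.138] [-0.996 -0.09 ] -3.0518372480897833
head ymid 87.68253046102885
top [487.531 328.179 212.053] [-0.035  0.535  0.844] [485.421 360.778 263.451] 57.56070870442814
scene [488.274 326.298 208.272] [-0.049  0.517  0.855] [485.242 358.403 261.361] 58.72457136170866
a 1 [488, 303, 177] [ 3.142 -1.013  1.571] [ 0.051  0.3   -0.446  0.743  1.011  1.667]
a 1 [488, 240, 220] [ 3.142 -1.013  1.571] [-0.078  0.31  -0.31   1.075  1.008  1.424]
a 1 [488, 330, 290] [ 3.142 -1.013  1.571] [ 0.106  0.181 -0.293  0.929  1.004  1.769]
a 1 [488, 400, 320] [ 3.142 -1.013  1.571] [ 0.245  0.138 -0.286  0.776  0.967  2.012]
aplace [-0.262  0.181 -0.329  1.06   0.     1.309]
aplace [-0.262  0.243 -0.444  0.884  0.     1.309]
b [ 0.128  0.574 -0.029  0.968  0.    -3.103]
bplace [-0.365  0.45  -0.14   0.98   0.    -2.025]
a -1 [488, 303, 177] [ 3.142  1.013 -1.571] [ 0.051  0.3   -0.446  0.743  1.011 -1.475]
a -1 [488, 240, 220] [ 3.142  1.013 -1.571] [-0.078  0.31  -0.31   1.075  1.008 -1.717]
a -1 [488, 330, 290] [ 3.142  1.013 -1.571] [ 0.106  0.181 -0.293  0.929  1.004 -1.372]
a -1 [488, 400, 320] [ 3.142  1.013 -1.571] [ 0.245  0.138 -0.286  0.776  0.967 -1.13 ]
aplace [-0.262  0.181 -0.329  1.06   0.    -1.833]
aplace [-0.262  0.243 -0.444  0.884  0.    -1.833]
b [ 0.128  0.574 -0.029  0.968  0.     0.039]
bplace [-0.365  0.45  -0.14   0.98   0.     1.116]
```

```bash
python3 - <<'E'
from h import *;from rig import *
T=lambda s:print(s,round(telemetry.get_time(),2),np.round(telemetry.get_tcp_pos(),1),round(telemetry.get_grip_width(),3),np.round(telemetry.get_force(),1))
thb=-3.052;ob=ori([np.sin(thb),-np.cos(thb),0],[0,0,-1]);op=ori([1,0,0],[0,0,-1])
dn=[-np.pi,0,telemetry.get_ee_rot()[2]]
arm.move_linear([128,400,400],feed=300);T("up")
arm.reach([560,80,400],ob);T("over")
arm.reach([620,79.6,80],ob);T("above")
arm.move_linear([620,79.6,16],feed=120,force_limit=8);T("down")
hand.grab(60);T("grab")
arm.move_linear([620,79.6,160],feed=150);T("lift")
arm.reach([537.5,-201.5,160],op);T("over rest")
f=eyes.grab_frame("top");g=eyes.grab_frame("scene")
z=lambda f,u0,v0,u1,v1:cv2.resize(f["color"][v0:v1,u0:u1],(400,300),interpolation=cv2.INTER_CUBIC)
cv2.imwrite("pics/h1.png",np.hstack([z(f,230,180,390,300),z(g,170,130,370,280)]))
E
```

```text
up 0.92 [128.  400.3 398.8] 0.995 [ 0.6  0.4 -0.9]
over 2.86 [559.8  80.8 400. ] 1.001 [ 0.3  0.  -1.3]
above 4.09 [620.9  79.9  81.4] 1.002 [ 0.2  0.4 -0.2]
down 4.78 [620.6  79.7  16.9] 0.997 [-0.1 -0.9  1. ]
grab 5.54 [620.   79.6  16. ] -0.004 [ 0.   0.4 -0.2]
lift 6.65 [619.6  79.5 159.1] -0.001 [-0.5 -0.2 -0.2]
over rest 7.78 [ 537.7 -200.9  159.7] 0.002 [0.1 0.5 0. ]
```

View pics/h1.png

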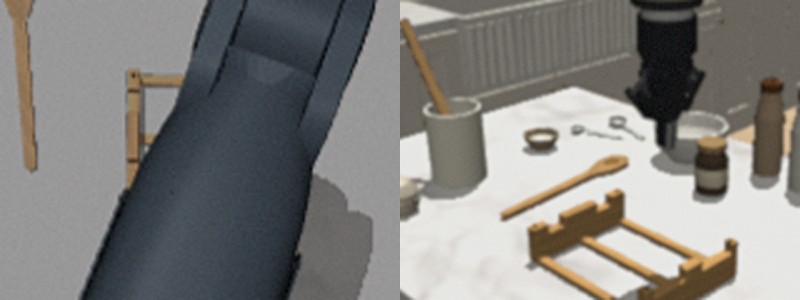

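The grab closed empty: the right-hand view shows the shut gripper over the rest, with spoon_b still lying in place (head near (610,165), handle near (505,215)). I'll re-measure it and check the gripper against the depth data.

```bash
python3 - <<'E'
from h import *;from rig import *
np.set_printoptions(precision=2,suppress=True)
hand.ungrasp()
arm.reach([537.5,-201.5,159],ori([1,0,0],[0,0,-1]))
g=eyes.grab_frame("scene");Q=cloud(g);f=eyes.grab_frame("top");P=cloud(f)
for n,F,C in(("top",f,P),("scene",g,Q)):
    b=C[wood(F)&(C[...,2]>3)&(C[...,2]<25)&(C[...,0]>430)&(C[...,0]<760)&(abs(C[...,1]-75)<45)]
    s=b[b[:,0]<640][:,:2];c,V=line(s);V*=-np.sign(V[0]);print(n,len(b),b[:,0].min(),b[:,0].max(),c,V,"y at 620",c[1]+(620-c[0])*V[1]/V[0],np.median(b[:,2]))
# gripper extent in scene
k=Q[(Q[...,2]>100)&(Q[...,2]<235)&(abs(Q[...,0]-537)<90)&(abs(Q[...,1]+201)<70)]
for z in range(135,235,8):
    p=k[(k[:,2]>=z)&(k[:,2]<z+8)]
    if len(p):print(z,len(p),p[:,:2].min(0),p[:,:2].max(0))
cv2.imwrite("pics/h2.png",cv2.resize(g["color"][100:240,300:440],(560,560),interpolation=cv2.INTER_CUBIC))
E
```

```text
top 494 452.462318029015 738.402735718024 [549.29  73.28] [-1.   -0.09] y at 620 79.72994459939578 9.664241654695502
scene 283 451.01320181809535 737.868999717283 [544.46  70.92] [-1.   -0.09] y at 620 77.5217547109522 10.27490758049862
183 26 [ 484.26 -214.03] [ 584.64 -191.73]
191 50 [ 477.41 -214.33] [ 593.87 -192.36]
199 52 [ 478.87 -214.5 ] [ 593.86 -191.86]
207 53 [ 480.81 -215.02] [ 592.31 -189.83]
215 55 [ 478.7  -214.61] [ 594.02 -189.03]
223 43 [ 474.02 -217.59] [ 604.91 -191.04]
231 39 [ 462.95 -216.67] [ 609.83 -190.9 ]
```

View pics/h2.png

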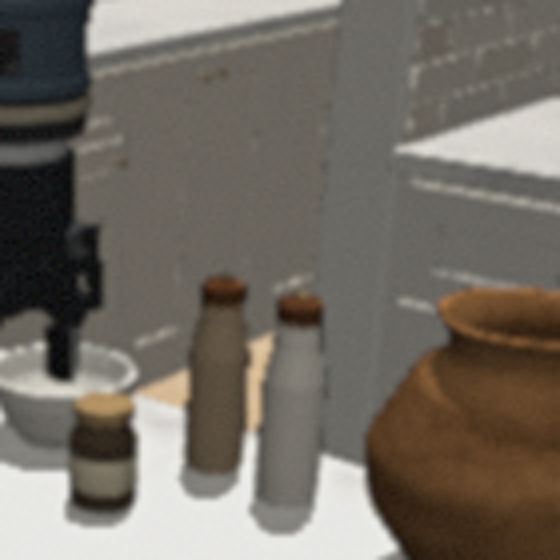

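In this crop the open finger ends near (60,375), which casts to z≈187. That is well above what the reported TCP implies, so I'll touch the table with shut fingers to calibrate.

```bash
python3 - <<'E'
from h import *;from rig import *
T=lambda s:print(s,round(telemetry.get_time(),2),np.round(telemetry.get_tcp_pos(),1),round(telemetry.get_grip_width(),3),np.round(telemetry.get_force(),1))
ob=ori([np.sin(-3.052),-np.cos(-3.052),0],[0,0,-1])
hand.grab(60)
arm.reach([590,0,60],ob);T("a")
print(arm.move_linear([590,0,-25],feed=40,force_limit=5));T("touch")
f=eyes.grab_frame("scene");cv2.imwrite("pics/h3.png",cv2.resize(f["color"][120:270,200:400],(800,600),interpolation=cv2.INTER_CUBIC))
arm.move_linear([590,0,60],feed=200)
hand.ungrasp();T("up")
E
```

```text
a 10.96 [ 5.902e+02 -5.000e-01  6.030e+01] 0.002 [-0.6  0.6 -0.2]
True
touch 12.56 [589.9  -0.  -12.1] 0.002 [-3.7  0.2 12.7]
up 13.91 [590.  -0.  60.] 0.999 [ 0.2 -0.5 -0.2]
```

View pics/h3.png

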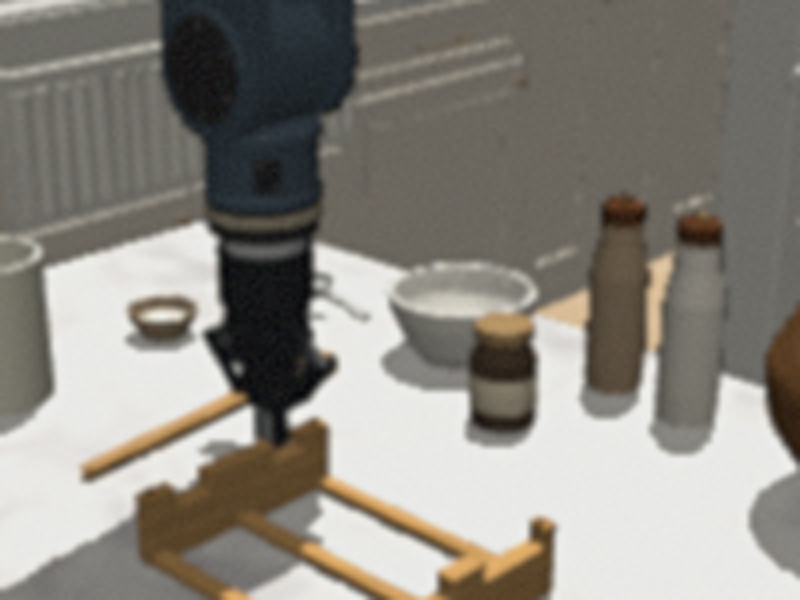

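Shut tips meet the table at TCP z≈-11, so the real fingers are about 25 mm shorter than the readout says. I'll correct for that and regrasp spoon_b.

```bash
python3 - <<'E'
from h import *;from rig import *
T=lambda s:print(s,round(telemetry.get_time(),2),np.round(telemetry.get_tcp_pos(),1),round(telemetry.get_grip_width(),3),np.round(telemetry.get_force(),1))
ob=ori([np.sin(-3.052),-np.cos(-3.052),0],[0,0,-1]);op=ori([1,0,0],[0,0,-1])
arm.reach([620,79.2,55],ob)
arm.move_linear([620,79.2,-9.5],feed=100,force_limit=8);T("down")
hand.grab(60);T("grab")
if telemetry.get_grip_width()<.08: raise SystemExit("empty")
arm.move_linear([620,79.2,130],feed=150);T("lift")
arm.reach([537.5,-201.5,130],op);T("over rest")
f=eyes.grab_frame("top");g=eyes.grab_frame("scene")
Q=cloud(g);w=wood(g)&(Q[...,2]>95)&(Q[...,2]<260)&(abs(Q[...,0]-537)<80);p=Q[w&(Q[...,1]<0)]
if len(p)>20:
    c,V=line(p);q=(p-c)@V;print(len(p),c,V,c+q.min()*V,c+q.max()*V)
z=lambda f,u0,v0,u1,v1:cv2.resize(f["color"][v0:v1,u0:u1],(400,300),interpolation=cv2.INTER_CUBIC)
cv2.imwrite("pics/h4.png",np.hstack([z(f,230,180,390,300),z(g,200,140,400,290)]))
E
```

```text
down 15.13 [620.4  79.   -8.9] 1.003 [ 0.6 -0.3  0.2]
grab 15.8 [620.1  79.2  -9.1] 0.165 [-1.5 -0.7  5.1]
lift 16.88 [619.5  79.1 129.1] 0.165 [ 1.6 -0.4 -0.7]
over rest 18.01 [ 537.7 -200.9  129.7] 0.163 [ 0.6  0.6 -1.1]
509 [ 533.72949398 -228.27465943  148.01539295] [-0.00731421 -0.99997077 -0.00222524] [535.12193032 -37.90609215 148.43902018] [ 533.0080867  -326.90270146  147.79591594]
```

View pics/h4.png

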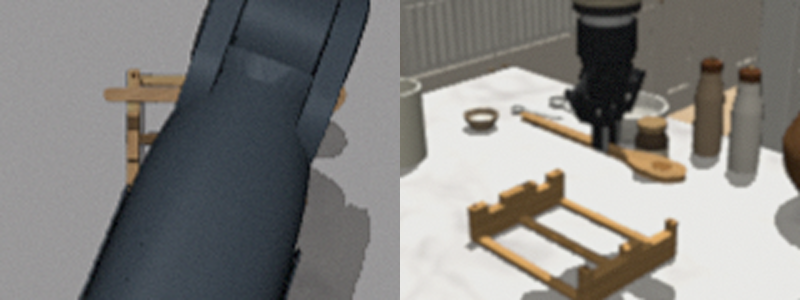

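Spoon_b is held level, handle to +y, head at (660,165) in the right view, and centred over the far lane. I'll lower it, then go look at spoon_a from the tilted pre-grasp.

```bash
cat > seq.py <<'E'
from h import *;from rig import *
T=lambda s:print(s,round(telemetry.get_time(),2),np.round(telemetry.get_tcp_pos(),1),round(telemetry.get_grip_width(),3),np.round(telemetry.get_force(),1))
D=np.array([-.042,.527,.849]);D/=np.linalg.norm(D);X=np.array([1,0,0])-D*D[0];X/=np.linalg.norm(X)
Z=-np.cross(X,D);oa=ori(X,Z);op=ori([1,0,0],[0,0,-1])   # Z: tool axis, into the hollow side
# spoon_a upper-surface line through handle end
E0=np.array([485.3,359.5,262.5])
E
python3 - <<'E'
from seq import *
arm.move_linear([538.5,-201.5,45],feed=150);print(arm.move_linear([538.5,-201.5,30.8],feed=40,force_limit=3));T("set")
hand.ungrasp();T("open")
arm.move_linear([538.5,-201.5,110],feed=200)
g=eyes.grab_frame("scene");Q=cloud(g);p=Q[wood(g)&(Q[...,2]>43)&(Q[...,2]<53)&(abs(Q[...,0]-537)<30)&(Q[...,1]<0)&(Q[...,1]>-350)]
c,V=line(p);q=(p-c)@V;print(len(p),c,V,c+q.min()*V,c+q.max()*V)
G=E0-95*D-5*Z*0   # grip point on upper surface, spoon y=+52
print(Z,oa,G)
arm.reach([460,20,300],op);T("via")
P=G-110*Z+25*Z
arm.reach(P,oa);T("pre")
f=eyes.grab_frame("top");g=eyes.grab_frame("scene")
for F in(f,g):
    Q=cloud(F);d=(Q-G)@np.c_[X,D,Z]
    k=d[(abs(d[...,0])<75)&(abs(d[...,1])<22)&(d[...,2]>-160)&(d[...,2]<-8)]
    print(len(k),np.sort(k[:,2])[::-1][:12].round(), k[k[:,2]>-85].min(0).round() if (k[:,2]>-85).any() else 0,k[k[:,2]>-85].max(0).round() if (k[:,2]>-85).any() else 0)
z=lambda f,u0,v0,u1,v1:cv2.resize(f["color"][v0:v1,u0:u1],(400,300),interpolation=cv2.INTER_CUBIC)
cv2.imwrite("pics/h5.png",np.hstack([z(f,110,170,270,290),z(g,130,100,330,250)]))
E
```

```text
True
set 19.23 [ 538.7 -201.6   30.8] 0.168 [-0.3  0.6  7.2]
open 19.92 [ 538.3 -201.4   30.4] 0.999 [-0.2 -0.2  0. ]
561 [ 534.78758146 -217.45146429   49.32145641] [-0.00539131 -0.99997781  0.00391288] [535.73044883 -42.56867981  48.63714654] [ 534.19438192 -327.47795501   49.751986  ]
[-0.          0.8496247  -0.52738777] [ 3.07404329 -1.01385378  1.65032463] [489.2894136  309.44235793 181.85685367]
via 21.68 [460.1  19.4 298.9] 1.001 [ 0.2 -0.8  0.1]
pre 22.62 [489.7 236.5 226.4] 0.997 [ 0.5 -0.5  1.4]
133 [-111. -113. -113. -114. -114. -114. -116. -117. -117. -117. -118. -118.] 0 0
37 [-114. -115. -116. -117. -118. -119. -120. -120. -121. -122. -122. -122.] 0 0
```

View pics/h5.png

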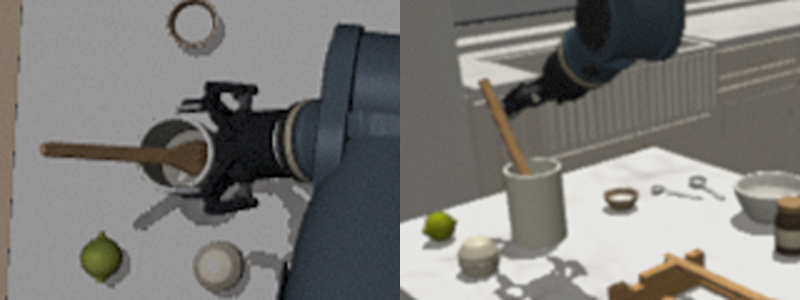

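Spoon_b lies in the far lane. In the left view the open fingers straddle spoon_a's line (fingers at rows 95 and 200, shaft at row 152), with their tips about 27 mm behind the reported TCP, so the offset lies along the tool axis. Now grip and pull.

```bash
python3 - <<'E'
from seq import *
G=E0-95*D
P=G+27*Z
print(arm.move_linear(P,feed=100,force_limit=8));T("in")
hand.grab(100);T("grab")
if not .1<telemetry.get_grip_width()<.35: raise SystemExit("bad grip")
arm.move_linear(P+30*D-2*Z,feed=60);T("p1")
arm.move_linear(P+165*D-7*Z,feed=120);T("out")
g=eyes.grab_frame("scene");f=eyes.grab_frame("top")
Q=cloud(g);p=Q[wood(g)&(Q[...,2]>150)&(Q[...,2]<460)&(abs(Q[...,0]-485)<60)&(Q[...,1]>250)&(Q[...,1]<480)]
c,V=line(p);V*=np.sign(V[2]);q=(p-c)@V;print(len(p),c,V,c+q.min()*V,c+q.max()*V,np.degrees(np.arcsin(V[2])))
z=lambda f,u0,v0,u1,v1:cv2.resize(f["color"][v0:v1,u0:u1],(400,300),interpolation=cv2.INTER_CUBIC)
cv2.imwrite("pics/h6.png",np.hstack([z(f,80,170,240,290),z(g,100,70,300,220)]))
E
```

```text
False
in 23.99 [489.5 332.2 167.9] 0.998 [ 0.3 -0.2  0.4]
grab 24.68 [489.4 332.3 167.7] 0.148 [ 0.  -1.5  1.6]
p1 25.32 [487.8 346.6 194.1] 0.146 [ 0.6 -0.3 -0.4]
out 26.6 [482.3 413.1 310.5] 0.151 [-0.3 -0.2 -0.9]
477 [483.64774598 341.69780015 245.77505983] [-0.04435703  0.52089983  0.85246456] [488.17592603 288.52183127 158.75136266] [475.30640563 439.65301621 406.08102581] 58.48074881190824
```

View pics/h6.png

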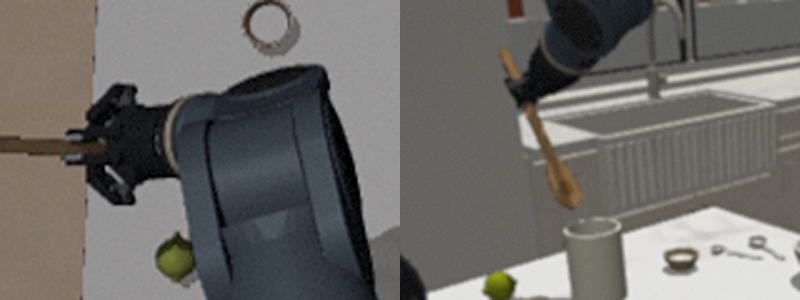

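Spoon_a is out and clear of the crock (head at (565,190), crock rim at (592,225)), still at 58.5° with no slip. The ten views are used up, so I go on by numbers.

```bash
python3 - <<'E'
from seq import *
arm.move_linear([482,400,320],ori=op,feed=60);T("flat")
arm.move_linear([460,0,280],feed=250)
arm.move_linear([448,-129,100],feed=200);T("hover")
g=eyes.grab_frame("scene");Q=cloud(g)
p=Q[wood(g)&(Q[...,2]>85)&(Q[...,2]<170)&(abs(Q[...,0]-448)<60)&(Q[...,1]>-400)&(Q[...,1]<30)]
c,V=line(p);V*=np.sign(V[1]);q=(p-c)@V;print(len(p),c,V,c+q.min()*V,c+q.max()*V)
k=Q[(Q[...,2]>20)&(Q[...,2]<135)&(abs(Q[...,0]-493)<60)&(abs(Q[...,1]-248)<60)];print("crock",k.min(0),k.max(0))
E
```

```text
flat 28.38 [482.1 399.7 320.3] 0.149 [ 1.  -0.8  0.1]
hover 31.39 [ 448.5 -128.7  100.7] 0.146 [ 0.1 -0.9  0.2]
643 [ 443.30612915 -230.78829455  125.43389926] [0.00624227 0.99985373 0.01592338] [ 442.71229327 -325.9057924   123.91908574] [444.50087527 -39.42016471 128.48157225]
crock [444.61769005 194.21219346  20.15390912] [544.07575805 294.10485584 132.61012112]
```

```bash
python3 - <<'E'
from seq import *
arm.move_linear([448.5,-129,38],feed=120);print(arm.move_linear([448.5,-129,21],feed=30,force_limit=3));T("set")
hand.ungrasp();T("open")
arm.move_linear([448.5,-129,130],feed=150)
arm.reach([400,100,350],op)
np.set_printoptions(precision=1,suppress=True)
for n in("scene","top"):
    g=eyes.grab_frame(n);Q=cloud(g);w=wood(g)&(Q[...,1]<-20)&(Q[...,1]>-350)
    r=Q[w&(Q[...,2]>51.5)&(Q[...,2]<70)&(abs(Q[...,0]-492)<100)]
    R=cv2.minAreaRect(r[:,:2].astype(np.float32));print(n,"rest",R)
    for x in(447,537):
        p=Q[w&(Q[...,2]>42)&(Q[...,2]<62)&(abs(Q[...,0]-x)<12)];c,V=line(p);V*=np.sign(V[1]);q=(p-c)@V
        h=Q[w&(Q[...,2]>35)&(Q[...,2]<62)&(abs(Q[...,0]-x)<32)&(Q[...,1]<-296)]
        print(x,len(p),c,np.round(V,3),c+q.min()*V,c+q.max()*V,"head x",h[:,0].min(),h[:,0].max())
    k=Q[(Q[...,2]>20)&(Q[...,2]<135)&(abs(Q[...,0]-493)<60)&(abs(Q[...,1]-248)<60)];print("crock",k.min(0),k.max(0))
E
```

```text
True
set 32.6 [ 448.6 -129.    23.8] 0.15 [-1.9  1.1 12.2]
open 33.3 [ 448.3 -128.9   23.6] 1.002 [-0.5  0.  -0.3]
scene rest ((492.4174499511719, -186.3157958984375), (280.7286682128906, 169.85801696777344), 89.34520721435547)
447 528 [ 446.5 -203.7   49.6] [-0.  1. -0.] [ 446.6 -326.1   50. ] [446.2 -34.2  49.1] head x 426.52083362892483 471.2688204983351
537 442 [ 535.4 -206.5   49.2] [-0.  1. -0.] [ 535.8 -327.7   50. ] [534.7 -42.4  48.1] head x 514.2015047498024 561.2209604928302
crock [445.2 195.2  20. ] [543.  295.1 132.8]
top rest ((493.9842834472656, -179.23150634765625), (167.66204833984375, 287.52935791015625), 0.36807534098625183)
447 473 [ 446.6 -196.8   50. ] [-0.  1. -0.] [ 447.  -324.5   50. ] [445.9 -35.6  49.9] head x 426.8136810693095 465.7693166938383
537 457 [ 536.4 -198.8   49.5] [-0.  1. -0.] [ 536.6 -325.7   50. ] [536.1 -41.1  49. ] head x 514.5050865324079 556.461650252119Traceback (most recent call last):
  File "<stdin>", line 15, in <module>
    return umr_minimum(a, axis, None, out, keepdims, initial, where)
ValueError: zero-size array to reduction operation minimum which has no identity
```

Both spoons lie level at top z≈50, about -46 and +43 mm across the rest and a few mm along, and the crock hasn't moved.

```bash
python3 -c "
from rig import *
print(telemetry.get_time(),finish_job())"
```

```text
the job is handed in; nothing more can be done
35.475 None
```

Both spoons lie flat in the rest's lanes, hollow side up with handles in the narrow notches, and I handed the job in at 35.5 s; the crock measured unmoved, and the hand-in returned no verdict.

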